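# Draw the sprung latch of a clock-door stile with its key

### The arm

A 6-joint arm with a two-finger parallel gripper is mounted at the origin on the work surface. World frame = base frame: x ahead of the robot, y to its left, z up, the work surface at z = 0. Lengths are in m, angles in rad, forces in N, time in s.
With the tool pointing down it reaches from about 0.3 to 0.875 m from the base axis. Payload 6.4 kg.
Tool frame: the origin (TCP) lies midway between the tips of the shut fingers; the grasp point (between the pads) lies bot.pinch_z behind it (bot.pinch_z is the distance from the TCP to the grasp point, in m); z points along the fingers, y is the line along which they close (so a half turn about z gives the same grasp; the last joint's range is limited). The gripper opens to 88 mm and grips with 3 to 60 N. Pads are 18 mm wide; open, the fingers measure 123 mm over their backs; the gripper's body (75 mm by 187 mm) begins 45 mm behind the grasp point.
Start: joints at [0.953, 0.181, 1.607, -0, 1.354, -0.206], TCP at [0.23, 0.527, 0.239] pointing down, gripper open.
Joint ranges: [-2.99, 2.99], [-0.89, 2.07], [0.3, 2.58], [-1.14, 4.28], [0, 2.63], [-3.12, 3.12]. Speed limits (rad/s): [2.57, 2.57, 3.01, 3.14, 3.14, 3.14].

### API

Orientations are given as [roll, pitch, yaw] about the fixed x, y, z axes, in that order (R = Rz(yaw) Ry(pitch) Rx(roll)).
In Python, from bench import bot, get_image, get_calibration gives the robot as it stands.
- The arm moves only by the tool apply_moves, never from a script. Its argument "motion" is a list of rows, each an object with "jaw": the closure, from 0 (fully open) to 1 (shut); "travel": the shift along the tool's x, y, z in mm, a list of three; "rotation": the turn, a rotation vector about the tool's x, y, z in degrees, a list of three. In form: [{"jaw": jaw, "travel": [dx, dy, dz], "rotation": [rx, ry, rz]}, ...]. A call has 1 to 5 rows; each row is the pose to reach, as a shift and turn from the pose commanded when the call began, along the tool's axes at that moment; what a row does not reach only later rows make up. A row lasts 1/8 s, in which the tool goes at most 62.5 mm and 10.7 degrees, less where a joint would pass 70% of its speed; a pose out of reach is approached as far as the arm can. A call with a gripper value outside its range is refused whole. The fingers move at their own pace and stop on an object; the grip force is fixed at half the most. Time passes only in rows, so rows that repeat a pose let the fingers close. It gives the time, the measured TCP pose, the force, the opening and the grip force at its end, in the units of the state.
- bot.get_state(): the state, without advancing time (a new reading comes with each control period).
- get_image(name): name is "side" or "top" or "wrist"; returns (picture, depth): 420x560x3 uint8, red, green, blue; 420x560 float32, m along the optical axis (not along the pixel's ray), 0 where there is no reading.
- get_calibration(name): a dict with "mtx" (3x3 intrinsics, pixels), "R" (3x3) and "t" (3): a world point X has camera coordinates R X + t. Camera axes: x right, y down, z forward; pixel columns grow to the right and rows downward; lengths in m; the calibration is good to about 2 mm. A picture is of the moment at which its call begins: read the wrist's pose just before it. get_calibration takes no time and is no camera call; for the wrist camera it gives the pose at the moment of the call.
- bot.finish_job(): hands the job in; it is judged then, once.
The state is a dict: "clock": time; "qpos": joint angles; "joint_vel": joint speeds; "effort": joint torques, N m; "tcp_pos": TCP position; "orientation": TCP orientation; "ft_force": force on the tool from outside, world axes, zero at the start; "ft_torque": the same for the moment, N m; "finger_gap": finger opening in m; "grasp_force": force on a finger pad.
Only numpy, scipy, OpenCV 4.12 (cv2) and the standard library are available. Lean on these libraries where they do the work, as an engineer would, in place of code of your own. Each camera call takes 0.05 s, during which the arm holds its last target. There are 200 camera calls.

### The job

The walnut clock-door stile with the newly fitted latch lock is mounted in the hand-cranked wooden jig: crank it until its underside lands on the bent steel bracket, so that the lock faces straight up. Then take the key with the round disc bow from the key block, ease it past the lock's sticky pins until its shoulder is fully home, and only then turn it a quarter turn clockwise to draw the latch bolt in. Finish while still gripping the key, holding it home and turned against the latch spring so that I can fit the strike plate; leave the other keys and the other things on the bench where they are.

Things in the scene. Friction and masses are not known exactly. Their poses are not given: they have to be found in the camera images.
- jig: Fixed pale-wood jig, bed 170 x 350 x 22 mm. Headstocks 30 mm thick, 78 mm wide, 136 mm tall at y = -149 and +149 mm carry a spindle along the jig's y at x = 0, 100 mm above the bench. Bent steel stop bracket on the bed: x -23 to -38, y -35 to -95 mm, top at 80 mm. Origin: centre of the bed's underside, z up.
- stile (a joint): Turn of the walnut stile (60 wide, 262 long, 40 mm thick) on the jig's spindle, rad. 0: lock faces level along the jig's +x; 1.571: lock faces straight up, underside on the bracket (hard stop). Starts at 0 to 0.55. Friction about 0.35 N m (5 to 6 N at the crank handle); stays where it is left.
- crank (a point): Middle of the wooden crank handle: round bar 20 mm thick, 62 mm long, parallel to the jig's y, outside the -y headstock at jig y = -213 mm; the crank arm is 33 mm to its +y side. At stile angle q it is at jig x = -65 sin q, z = 100 + 65 cos q mm: starts near the top, comes over to the jig's -x, ends level with the spindle. Axes turn with the stile.
- keyway (a point): Centre of the lock plug's brass face (25 mm across, in a 45 mm rose), 22.5 mm from the spindle axis, at jig y = +30 mm. z points out of the lock, x along the slot. Lock up and plug unturned: x is the jig's x, and the point is 122.5 mm above the bench. Slot 13.8 x 5.6 mm, 29 mm deep, long mouth edges flared 2 mm.
- plug (a joint): Turn of the lock plug, rad: 0 at rest, grows clockwise seen looking into the lock, hard stop at 1.571 (quarter turn). A spring turns it back if let go (0.04 N m at 0, 0.13 at the quarter). The key has about 0.15 rad of play in the slot. Three sticky sprung pins reach 4 mm into the slot's +x end, 8 to 19 mm down: 10 to 12 N pushed straight and slowly, less if twisted to and fro, more if rushed.
- bolt (a joint): Travel of the brass latch bolt in the stile's edge, m: 0 is fully out (it stands about 11 mm proud), 0.0105 drawn in; geared to the plug.
- key: Latch key, brass, 60 g, ROUND disc bow 32 mm across, 9 mm thick. Stands bow up in one of the block's slots. Origin: centre of the shoulder's underside; z up, x across bow and blade, y through the thickness. Shoulder 19 x 9 x 8 mm; bow centre z = 23, top z = 39 mm; blade 12 x 4 mm, 26 mm long, the last 10 mm tapering to a point. Either way round fits. Grip the bow's flat faces.
- key_block: Fixed dark wood block 190 x 60 x 36 mm with three slots (15 x 8 mm, 31 mm deep, long way along the block's x) at x = -60, 0, +60 mm; a key stands in each, its shoulder on the block's top 36 mm above the bench. Origin: centre of the underside.
- square_key: Leave alone: brass key with a RECTANGULAR bow 24 mm wide, 38 mm tall, 9 mm thick, in the key block; origin at its shoulder's underside. May swap places with the other keys.
- winding_key: Leave alone: brass winding key with a two-lobed BUTTERFLY bow 44 mm wide, on a round shank, in the key block; origin at its collar's underside.
- gut_barrel: Leave alone: brass barrel 72 mm across, 60 mm high, wound with steel gut line, arbor on top to 86 mm; standing on the bench; origin at its underside.
- crutch_rod: Leave alone: brass crutch rod 195 mm long with a fork, lying on the bench; origin under its middle.
- rivet_tin: Leave alone: copper rivet tin 75 mm across, 34 mm high; origin at its underside.
- hood_column: Leave alone: dark walnut turned hood column 346 mm long, 46 mm thick, lying on its square ends along its own y; origin under its middle.
- oil_bottle: Leave alone: amber oil bottle 34 mm across, 66 mm tall; origin at its underside.
There are look-alikes about, which are no part of the job. Leave any orange, red or white look-alike of the key alone.

How it is judged:
On the way, in this order (a step that is already met when the one before it is completed fails the run):
1. the stile is cranked round onto the bent bracket, lock facing up (value of joint stile above 1.5 rad), for 0.3 s.
2. the round-bowed key is fully home in the lock with the plug not yet turned (z of key in the frame of keyway below 0.003 m and horizontal distance between key and keyway below 0.004 m and angle between key's own z axis and vertical below 0.15 rad and value of joint plug below 0.35 rad), for 0.2 s.
3. the key, still home, is turned a quarter clockwise (value of joint plug above 1.35 rad and z of key in the frame of keyway below 0.004 m), for 0.5 s.
At the end, for the whole second after the job is handed in: The fingers grip the round-bowed key (over 2 N); it is upright and still, its shoulder within 4 mm of the plug's face and axis; the plug is held past 1.35 rad (quarter turn less 12 degrees), the bolt drawn over 8.5 mm; the stile stays up on the bracket (over 1.5 rad) (all of step 3 and value of joint stile above 1.5 rad and value of joint bolt above 0.0085 m and horizontal distance between key and keyway below 0.004 m and angle between key's own z axis and vertical below 0.15 rad and contact force between the fingers and key above 2 N and linear speed of key below 0.03 m/s); the arm keeps its last pose, push and grip.
It fails at once if the plug is forced round before the key is home (value of joint plug above 0.6 rad and z of key in the frame of keyway above 0.008 m).
It fails at once if another key is disturbed (distance of any of square_key, winding_key from where it was at the start of the episode above 0.015 m).
It fails at once if a bystander is knocked or moved (distance of any of gut_barrel, crutch_rod, rivet_tin, hood_column, oil_bottle from where it was at the start of the episode above 0.02 m).
It also fails if it takes over 67 s, if anything falls off the work surface, if the arm or the gripper's body presses on something with over 40 N, if the wrist force passes 120 N, or if a joint passes its speed limit or range.

## Working session

There is one attempt and no reset: what is moved stays moved. The work goes in short steps, Python scripts to look and compute and a tool call to move; the robot and the scene stay as the last step left them, time stands still between calls to the robot, and variables do not carry over. Pictures are saved under pics/ and viewed, at most 12 in all, crops included, and the job is handed in when it is done.

Besides the shell and the picture viewer there is one more tool, called after "Call:" as name(argument=value, ...), one argument or row to a line, values as JSON. apply_moves: Moves the arm, as the interface text tells. Its arguments: {"type":"object","properties":{"motion":{"type":"array"}},"required":["motion"]}

```bash
ls; mkdir -p pics
cat > h.py <<'E'
import numpy as np, cv2
from bench import bot, get_image, get_calibration
def cast(c,u,v,z):
    "pixel ray onto plane z"
    K,R,t=[np.array(c[k]) for k in("mtx","R","t")]
    d=R.T@np.linalg.inv(K)@[u,v,1]; o=-R.T@t
    return o+d*(z-o[2])/d[2]
def cloud(c,dep):
    K,R,t=[np.array(c[k]) for k in("mtx","R","t")]
    v,u=np.mgrid[:dep.shape[0],:dep.shape[1]]
    p=np.stack([u,v,np.ones_like(u)],-1)@np.linalg.inv(K).T*dep[...,None]
    return (p-t)@R
def proj(c,X):
    K,R,t=[np.array(c[k]) for k in("mtx","R","t")]
    p=K@(R@np.array(X)+t); return p[:2]/p[2]
E
python3 - <<'E'
from h import *
print(bot.get_state(), bot.pinch_z)
for n in("top","side"):
    im,d=get_image(n); c=get_calibration(n); np.savez(n+".npz",im=im,d=d,**c)
    cv2.imwrite(f"pics/{n}0.png",im[...,::-1]); print(n,c, (d>0).mean())
E
```

```text
pics
{'clock': 0.0, 'qpos': array([ 9.52709674e-01,  1.81518947e-01,  1.60798447e+00, -1.71596686e-05,
        1.35380636e+00, -2.06310806e-01]), 'joint_vel': array([-0.00028641,  0.00162159, -0.00134199, -0.00174602,  0.00036718,
        0.0009177 ]), 'effort': array([-8.45970535e-04, -4.33876634e+01, -3.41841602e+01,  7.00803380e-02,
        3.87306407e-02, -7.48016851e-05]), 'tcp_pos': array([0.22981752, 0.52649809, 0.23783394]), 'orientation': array([-3.13990851e+00, -3.35357959e-04,  2.72982023e+00]), 'ft_force': array([ 0.49985195,  0.71258224, -0.22884214]), 'ft_torque': array([-0.03570902, -0.00109714,  0.0177291 ]), 'grasp_force': 0.0, 'finger_gap': 0.08813255577332112} 0.0187
top {'mtx': array([[523.33062844,   0.        , 273.29434771],
       [  0.        , 523.33062844, 203.59204652],
       [  0.        ,   0.        ,   1.        ]]), 'R': array([[ 3.09144272e-04, -9.99963948e-01, -8.48571155e-03],
       [-9.94369862e-01,  5.91791843e-04, -1.05963330e-01],
       [ 1.05964532e-01,  8.47069378e-03, -9.94333830e-01]]), 't': array([0.01979625, 0.52639257, 1.72665755])} 0.9958460884353741
side {'mtx': array([[453.51655745,   0.        , 279.28389568],
       [  0.        , 453.51655745, 205.87311829],
       [  0.        ,   0.        ,   1.        ]]), 'R': array([[ 9.71438205e-01, -2.37291625e-01, -7.05989771e-04],
       [-1.42732855e-01, -5.81946078e-01, -8.00603581e-01],
       [ 1.89565677e-01,  7.77837674e-01, -5.99193965e-01]]), 't': array([-0.48328236,  0.18816212,  1.18863925])} 0.9961352040816327
```

View pics/top0.png

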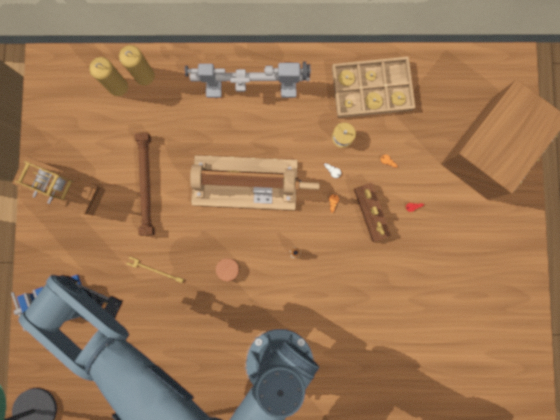

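View pics/side0.png

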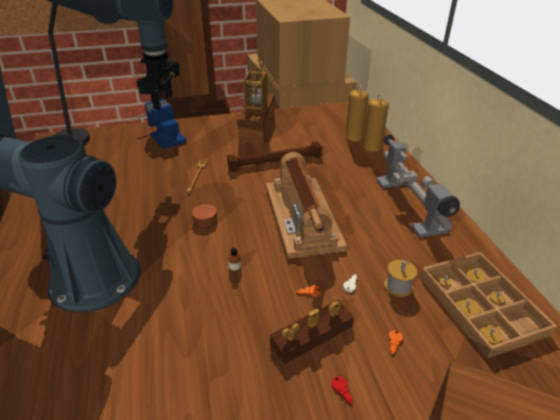

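The top view shows the jig at about (245,183) with its crank on the right at (310,186), so jig +x runs along world +x. The key block is at (375,212), with keys at about (368,194), (376,211) and (381,229). Next I'll enlarge the block and measure.

Run:
```python
from h import *
T=np.load("top.npz");S=np.load("side.npz")
a=cv2.resize(T["im"][175:250,345:395],None,fx=7,fy=7,interpolation=cv2.INTER_CUBIC)[:525,:350]
b=cv2.resize(S["im"][290:360,265:360],None,fx=4.6,fy=4.6,interpolation=cv2.INTER_CUBIC)
o=np.zeros((530,800,3),np.uint8);o[:a.shape[0],:a.shape[1]]=a;o[:b.shape[0],355:355+b.shape[1]]=b[:, :445]
cv2.imwrite("pics/crop.png",o[...,::-1])
P=cloud(T,T["d"]);im=T["im"];hsv=cv2.cvtColor(im,cv2.COLOR_RGB2HSV)
# block by height above bench, in its region
reg=np.zeros(im.shape[:2],bool);reg[175:255,345:400]=1
print("bench z",np.median(P[230:250,330:350,2]))
m=(reg&(P[...,2]>.02)&(P[...,2]<.047))
q=P[m];r=cv2.minAreaRect(q[:,:2].astype(np.float32)*1000);print("block",m.sum(),r,np.median(q[:,2]))
m=(reg&(P[...,2]>.052));n,l=cv2.connectedComponents(m.astype(np.uint8))
for i in range(1,n):
    q=P[l==i]; 
    if len(q)>3: print("key",np.argwhere(l==i).mean(0)[::-1],len(q),q.mean(0),np.ptp(q,0),q[:,2].max())
# jig
reg[:]=0;reg[145:220,180:330]=1
m=(reg&(P[...,2]>.01)&(P[...,2]<.035));q=P[m];print("bed",len(q),cv2.minAreaRect(q[:,:2].astype(np.float32)*1000),np.median(q[:,2]))
m=reg&(P[...,2]>.12);n,l=cv2.connectedComponents(m.astype(np.uint8))
for i in range(1,n):
    q=P[l==i]
    if len(q)>8: print("high",np.argwhere(l==i).mean(0)[::-1],len(q),cv2.minAreaRect(q[:,:2].astype(np.float32)*1000),q[:,2].max(),np.median(q[:,2]))
```

```text
bench z 0.0009860097326352564
block 945 ((499.830078125, -310.9929504394531), (189.4461212158203, 63.19141387939453), 18.533065795898438) 0.03638933511389287
key [367.82051282 193.30769231] 39 [ 0.55578171 -0.29035688  0.06863206] [0.02995789 0.01480363 0.02623189] 0.07867174262685914
key [374.29411765 210.55882353] 34 [ 0.49839856 -0.30920706  0.075009  ] [0.02157996 0.01232404 0.0370173 ] 0.08947428062708843
key [380.3255814  228.04651163] 43 [ 0.43946354 -0.32145826  0.10643177] [0.12191672 0.34322732 1.72010138] 1.7728203049493008
bed 3141 ((603.141357421875, 83.20423889160156), (506.1479187011719, 254.3856964111328), 89.95821380615234) 0.02273596768957117
high [242.04327563 178.44407457] 1502 ((490.350341796875, 122.6375503540039), (327.7741394042969, 288.6864929199219), 87.37623596191406) 1.7728203049493008 0.13075213209075442
high [305.74705882 184.70588235] 170 ((460.98858642578125, -60.610252380371094), (76.32794189453125, 263.4930114746094), 77.64566040039062) 1.7728203049493008 0.16914513300229533
```

View pics/crop.png

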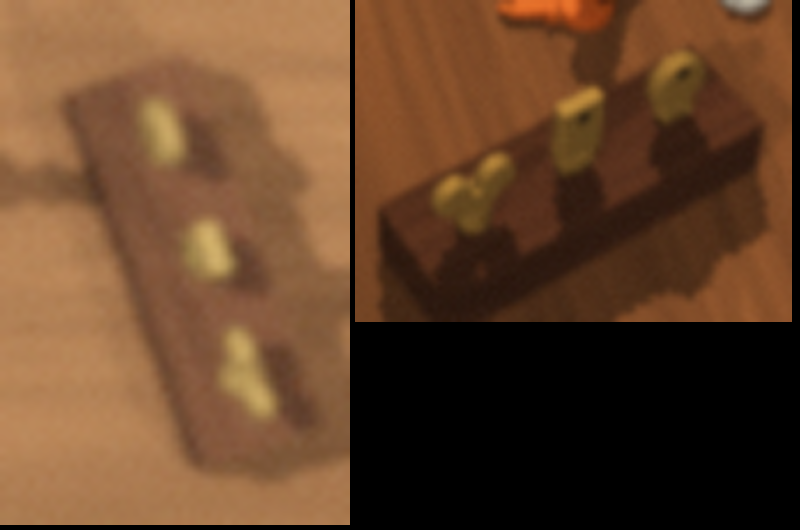

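Three keys are in the block: round bow at top px (368,193), rectangular bow at (374,211) and butterfly bow at (380,228). The enlarged crop shows a disc with a hole at the far end, so the key at (368,193) is the one meant. The orange, red and white ones are decoys.

Run:
```python
from h import *
T=np.load("top.npz")
P=cloud(T,T["d"]);ok=(T["d"]>0)&(P[...,2]<.25)
reg=np.zeros(ok.shape,bool);reg[145:220,180:330]=1;reg&=ok
mar=lambda q:cv2.minAreaRect(q[:,:2].astype(np.float32)*1000)
def comps(m,s):
    n,l,st,_=cv2.connectedComponentsWithStats(m.astype(np.uint8))
    for i in range(1,n):
        q=P[l==i]
        if len(q)>15: print(s,np.argwhere(l==i).mean(0)[::-1].round(),len(q),mar(q),np.median(q,0).round(4),q[:,2].max().round(4))
comps(reg&(P[...,2]>.012)&(P[...,2]<.032),"bed")
m=reg&(P[...,2]>.012);comps(m,"whole")
comps(reg&(P[...,2]>.125),"high")
comps(reg&(P[...,2]>.145),"v.high")
# pixels of handle
h=reg&(P[...,2]>.145); h[:,:299]=0; q=P[h]; print("handle",len(q),q.mean(0),q.min(0),q.max(0),mar(q))
s=bot.get_state(); from scipy.spatial.transform import Rotation as R
print(R.from_euler("xyz",s["orientation"]).as_matrix().round(4))
```

```text
bed [246. 164.] 1212 ((663.41064453125, 112.91804504394531), (352.4838562011719, 59.97521209716797), 84.22053527832031) [0.664  0.1124 0.0225] 0.0318
bed [243. 198.] 1749 ((549.746337890625, 118.78694152832031), (351.63671875, 82.08650970458984), 89.76190185546875) [0.5456 0.1283 0.0229] 0.032
whole [246. 182.] 5344 ((599.404052734375, 80.62748718261719), (424.37225341796875, 171.91615295410156), 87.1612548828125) [0.5846 0.1115 0.0283] 0.1815
high [235. 178.] 1104 ((601.8080444335938, 134.39682006835938), (293.7444763183594, 61.443138122558594), 88.19603729248047) [0.5984 0.1374 0.1317] 0.1466
high [289. 180.] 163 ((591.6697998046875, -31.12300682067871), (29.306276321411133, 65.2901382446289), 86.54505920410156) [ 0.5908 -0.0309  0.1329] 0.1452
high [306. 185.] 169 ((569.026611328125, -83.29159545898438), (76.86988830566406, 35.68415069580078), 72.1159896850586) [ 0.5688 -0.0799  0.1691] 0.1815
v.high [306. 185.] 161 ((568.2501220703125, -85.51329040527344), (73.86555480957031, 27.869483947753906), 79.31629180908203) [ 0.5686 -0.0825  0.1695] 0.1815
handle 130 [ 0.56855454 -0.09045582  0.16944018] [ 0.55904183 -0.12289833  0.1593232 ] [ 0.5794012  -0.0607545   0.17936592] ((569.3289794921875, -91.78532409667969), (62.21666717529297, 19.730159759521484), 89.01000213623047)
[[-9.164e-01  4.003e-01 -9.000e-04]
 [ 4.003e-01  9.164e-01 -1.200e-03]
 [ 3.000e-04 -1.500e-03 -1.000e+00]]
```

Call:
apply_moves(
  motion=[
    {"jaw": 0.3, "travel": [-560, -434, -20], "rotation": [0, 0, 66]},
    {"jaw": 0.3, "travel": [-560, -434, -20], "rotation": [0, 0, 66]},
    {"jaw": 0.3, "travel": [-560, -434, -20], "rotation": [0, 0, 66]},
    {"jaw": 0.3, "travel": [-560, -434, -20], "rotation": [0, 0, 66]},
    {"jaw": 0.3, "travel": [-560, -434, -20], "rotation": [0, 0, 66]},
  ],
)

```text
clock: 0.72
tcp_pos: [0.3802, 0.2509, 0.2475]
orientation: [3.141, 0.0, 1.786]
ft_force: [1.4, -0.6, 0.0]
finger_gap: 0.0617
grasp_force: 0.0
```

```bash
cat >> h.py <<'E'
from scipy.spatial.transform import Rotation as Rot
def rem(pos,yaw_deg,roll=180.,pitch=0.):
    s=bot.get_state(); A=Rot.from_euler("xyz",s["orientation"]); B=Rot.from_euler("xyz",[roll,pitch,yaw_deg],degrees=True)
    print("t",round(s["clock"],2),"tcp",s["tcp_pos"].round(4),"rpy",np.degrees(s["orientation"]).round(2),"gap",round(s["finger_gap"],4),"F",s["ft_force"].round(1),"grip",round(s["grasp_force"],1))
    print("travel",(A.inv().apply(np.array(pos)-s["tcp_pos"])*1000).round(1),"rot",np.degrees((A.inv()*B).as_rotvec()).round(1))
E
python3 - <<'E'
from h import *
rem([.569,-.095,.25],90)
T=np.load("top.npz");P=cloud(T,T["d"]);ok=(T["d"]>0)
m=ok&(P[...,2]>.013)&(P[...,2]<.2);m[:145]=0;m[222:]=0;m[:,:180]=0;m[:,300:]=0
# near & far long edges: extreme x per column at bed height
near=[];far=[]
for u in range(200,292):
    r=np.flatnonzero(m[:,u]);a=P[r[-1],u];b=P[r[0],u]
    if abs(a[2]-.022)<.012: near.append(a[:2])
    if abs(b[2]-.022)<.012: far.append(b[:2])
for e in(near,far):
    e=np.array(e);p=np.polyfit(e[:,1],e[:,0],1);print("x at y=.115",np.polyval(p,.115),"slope deg",np.degrees(np.arctan(p[0])),len(e))
for name,rows in(("left",range(160,206)),):
    L=[];Rr=[]
    for v in rows:
        c=np.flatnonzero(m[v]);a,b=P[v,c[0]],P[v,c[-1]]
        if abs(a[2]-.022)<.012:L.append(a[:2])
        if abs(b[2]-.022)<.012:Rr.append(b[:2])
    for e in(L,Rr):
        e=np.array(e);p=np.polyfit(e[:,0],e[:,1],1);print("y at x=.6",np.polyval(p,.6),"deg",np.degrees(np.arctan(p[0])),len(e))
E
```

```text
t 0.72 tcp [0.3802 0.2509 0.2475] rpy [179.99   0.   102.36] gap 0.0617 F [ 1.4 -0.6  0. ] grip 0.0
travel [-378.3  110.4   -2.5] rot [ 0.  -0.  12.4]
x at y=.115 0.5168636612279625 slope deg 2.7087369931208403 92
x at y=.115 0.6850403103896783 slope deg 2.874870620607729 92
y at x=.6 0.29109379999204243 deg -0.6027205654677239 22
y at x=.6 -0.05543466776481905 deg -2.337867670610308 34
```

Call:
apply_moves(
  motion=[
    {"jaw": 0.3, "travel": [-382, 110, 30], "rotation": [0, 0, 15.2]},
    {"jaw": 0.3, "travel": [-382, 110, 30], "rotation": [0, 0, 15.2]},
    {"jaw": 0.3, "travel": [-382, 110, 30], "rotation": [0, 0, 15.2]},
    {"jaw": 0.3, "travel": [-382, 110, 30], "rotation": [0, 0, 15.2]},
    {"jaw": 0.3, "travel": [-382, 110, 30], "rotation": [0, 0, 15.2]},
  ],
)

```text
clock: 1.35
tcp_pos: [0.5302, -0.0224, 0.2237]
orientation: [-3.141, -0.0, 1.527]
ft_force: [0.2, 0.2, 1.3]
finger_gap: 0.0619
grasp_force: 0.0
```

Run:
```python
from h import *
rem([.5691,-.0989,.143],87.2)
```

```text
t 1.35 tcp [ 0.5302 -0.0224  0.2237] rpy [-1.7999e+02 -1.0000e-02  8.7470e+01] gap 0.0619 F [0.2 0.2 1.3] grip 0.0
travel [-74.7  42.2  80.6] rot [-0.  -0.   0.3]
```

Call:
apply_moves(
  motion=[
    {"jaw": 0.3, "travel": [-60, 34, 15], "rotation": [0, 0, 0]},
    {"jaw": 0.3, "travel": [-60, 34, 15], "rotation": [0, 0, 0]},
    {"jaw": 0.3, "travel": [-60, 34, 15], "rotation": [0, 0, 0]},
  ],
)

```text
clock: 1.72
tcp_pos: [0.5605, -0.0817, 0.2083]
orientation: [-3.14, -0.001, 1.526]
ft_force: [-0.3, -0.2, 0.3]
finger_gap: 0.0621
grasp_force: 0.0
```

Run:
```python
from h import *
rem([.5691,-.0989,.143],87.2)
im,d=get_image("wrist");cv2.imwrite("pics/w1.png",im[...,::-1])
```

```text
t 1.73 tcp [ 0.5605 -0.0817  0.2083] rpy [-1.799e+02 -5.000e-02  8.743e+01] gap 0.0621 F [-0.3 -0.2  0.3] grip 0.0
travel [-16.8   9.5  65.2] rot [-0.1 -0.1  0.2]
```

View pics/w1.png

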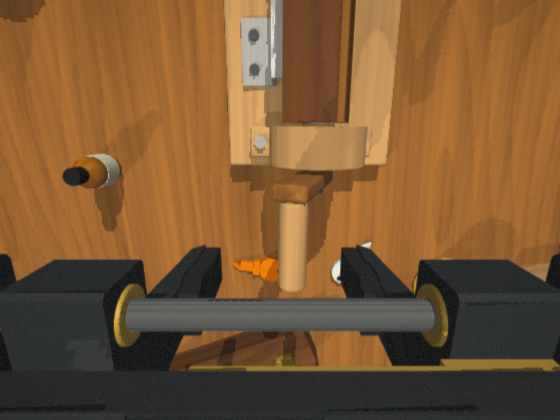

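The wrist view shows the handle at (292,245), between the fingers at (200,270) and (365,270). The descent is aligned.

Call:
apply_moves(
  motion=[
    {"jaw": 0.3, "travel": [-17, 9.5, 20], "rotation": [0, 0, 0]},
    {"jaw": 0.3, "travel": [-17, 9.5, 65], "rotation": [0, 0, 0]},
    {"jaw": 0.3, "travel": [-17, 9.5, 65], "rotation": [0, 0, 0]},
    {"jaw": 0.9, "travel": [-17, 9.5, 65], "rotation": [0, 0, 0]},
    {"jaw": 0.9, "travel": [-17, 9.5, 65], "rotation": [0, 0, 0]},
  ],
)

```text
clock: 2.4
tcp_pos: [0.571, -0.099, 0.1464]
orientation: [3.138, 0.001, 1.528]
ft_force: [0.2, 0.1, -0.3]
finger_gap: 0.0441
grasp_force: 0.0
```

Call:
apply_moves(
  motion=[
    {"jaw": 0.9, "travel": [0, 0, 0], "rotation": [0, 0, 0]},
    {"jaw": 0.9, "travel": [0, 0, 0], "rotation": [0, 0, 0]},
  ],
)

```text
clock: 2.65
tcp_pos: [0.5699, -0.0993, 0.1448]
orientation: [3.141, 0.0, 1.527]
ft_force: [-10.8, 0.1, 7.2]
finger_gap: 0.0237
grasp_force: 5.0
```

Call:
apply_moves(
  motion=[
    {"jaw": 0.9, "travel": [0, 0, 0], "rotation": [0, 0, 0]},
    {"jaw": 0.9, "travel": [0, -7, 3], "rotation": [0, 0, 0]},
    {"jaw": 0.9, "travel": [0, -14, 7], "rotation": [0, 0, 0]},
    {"jaw": 0.9, "travel": [0, -20.3, 11.4], "rotation": [0, 0, 0]},
    {"jaw": 0.9, "travel": [0, -26, 16.6], "rotation": [0, 0, 0]},
  ],
)

```text
clock: 3.28
tcp_pos: [0.5488, -0.0985, 0.1309]
orientation: [3.129, 0.001, 1.527]
ft_force: [10.7, 3.5, 5.6]
finger_gap: 0.0185
grasp_force: 29.1
```

Call:
apply_moves(
  motion=[
    {"jaw": 0.9, "travel": [0, -5, 6], "rotation": [0, 0, 0]},
    {"jaw": 0.9, "travel": [0, -9.3, 12.5], "rotation": [0, 0, 0]},
    {"jaw": 0.9, "travel": [0, -13.5, 21.3], "rotation": [0, 0, 0]},
    {"jaw": 0.9, "travel": [0, -16.4, 30.7], "rotation": [0, 0, 0]},
    {"jaw": 0.9, "travel": [0, -17.4, 37], "rotation": [0, 0, 0]},
  ],
)

```text
clock: 3.9
tcp_pos: [0.5268, -0.0974, 0.0918]
orientation: [3.141, 0.0, 1.527]
ft_force: [-6.5, 2.4, 11.5]
finger_gap: 0.0165
grasp_force: 29.0
```

Call:
apply_moves(
  motion=[
    {"jaw": 0.9, "travel": [0, -0.5, 4], "rotation": [0, 0, 0]},
    {"jaw": 0.9, "travel": [0, -0.5, 8], "rotation": [0, 0, 0]},
    {"jaw": 0.9, "travel": [0, -0.5, 11], "rotation": [0, 0, 0]},
    {"jaw": 0.9, "travel": [0, -0.5, 13], "rotation": [0, 0, 0]},
  ],
)

```text
clock: 4.4
tcp_pos: [0.5244, -0.0973, 0.0779]
orientation: [-3.138, -0.0, 1.527]
ft_force: [-10.6, 1.2, 10.7]
finger_gap: 0.0166
grasp_force: 30.0
```

Run:
```python
from h import *
rem([.5691,-.0989,.143],87.2)
im,d=get_image("wrist");cv2.imwrite("pics/w2.png",im[...,::-1])
im,d=get_image("top");c=get_calibration("top");np.savez("top2.npz",im=im,d=d,**c)
P=cloud(c,d);print(P[150:215:4,245].round(3)[:,[0,2]].tolist())
print(proj(c,[.6024,.147,.1225]))
```

```text
t 4.4 tcp [ 0.5244 -0.0973  0.0779] rpy [-1.798e+02 -1.000e-02  8.750e+01] gap 0.0166 F [-10.6   1.2  10.7] grip 30.0
travel [  0.3  44.5 -65.3] rot [-0.2 -0.   0.3]
[[0.714, 0.005], [0.702, -0.002], [0.684, 0.018], [0.67, 0.016], [0.655, 0.023], [0.625, 0.12], [0.613, 0.114], [0.599, 0.121], [0.586, 0.118], [0.573, 0.12], [0.573, 0.021], [0.559, 0.027], [0.546, 0.026], [0.532, 0.023], [0.519, 0.025], [0.507, 0.003], [0.494, -0.005]]
[233.16488496 176.79471699]
```

View pics/w2.png

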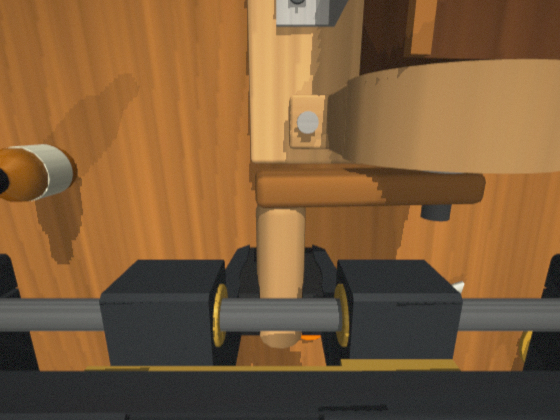

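The crank arm is nearly level and the handle is still gripped at (280,240). I'll push down until the force shows the hard stop.

Call:
apply_moves(
  motion=[
    {"jaw": 0.9, "travel": [0, 0, 3], "rotation": [0, 0, 0]},
    {"jaw": 0.9, "travel": [0, 0, 6], "rotation": [0, 0, 0]},
    {"jaw": 0.9, "travel": [0, 0, 6], "rotation": [0, 0, 0]},
  ],
)

```text
clock: 4.88
tcp_pos: [0.5242, -0.0972, 0.0714]
orientation: [-3.138, -0.0, 1.527]
ft_force: [-10.3, -0.4, 7.5]
finger_gap: 0.0163
grasp_force: 30.1
```

Call:
apply_moves(
  motion=[
    {"jaw": 0.9, "travel": [0, 0, 3], "rotation": [0, 0, 0]},
    {"jaw": 0.9, "travel": [0, 0, 5], "rotation": [0, 0, 0]},
    {"jaw": 0.9, "travel": [0, 0, 5], "rotation": [0, 0, 0]},
  ],
)

```text
clock: 5.25
tcp_pos: [0.5243, -0.0974, 0.0701]
orientation: [-3.137, 0.0, 1.528]
ft_force: [-24.3, 3.4, 40.6]
finger_gap: 0.0164
grasp_force: 30.0
```

Run:
```python
from h import *
im,d=get_image("top");c=get_calibration("top")
P=cloud(c,d);m=(d>0)&(P[...,2]>.1)&(P[...,2]<.135);m[:,:205]=0;m[:,275:]=0;m[:150]=0;m[210:]=0
m&=(P[...,0]<.64);q=P[m];A=np.c_[q[:,:2],np.ones(len(q))];r=np.linalg.lstsq(A,q[:,2],rcond=None)[0]
for _ in range(3):
    k=abs(A@r-q[:,2])<.006; r=np.linalg.lstsq(A[k],q[k,2],rcond=None)[0]
print(r,len(q),"tilt deg",np.degrees(np.arctan(r[:2])), q[:,0].min(),q[:,0].max())
cv2.imwrite("pics/stile.png",cv2.resize(im[145:220,180:330],None,fx=5,fy=5,interpolation=cv2.INTER_CUBIC)[...,::-1])
rem([.5691,-.0989,.143],87.2)
```

```text
[-0.04156492  0.00297247  0.14613895] 1364 tilt deg [-2.38012463  0.1703097 ] 0.5659392190041921 0.6396623962320844
t 5.3 tcp [ 0.5243 -0.0974  0.0701] rpy [-1.7973e+02  2.0000e-02  8.7550e+01] gap 0.0163 F [-23.6   3.7  40.8] grip 30.0
travel [  0.4  44.5 -73.1] rot [-0.3  0.   0.3]
```

View pics/stile.png

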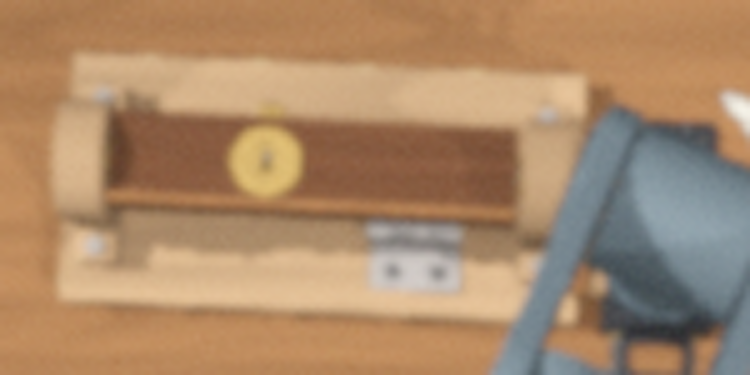

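The stile is on the bracket: force jumped from 7.5 to 41 N with no further travel. The lock rose is at (266,160) in the crop, which is top px (233,177). My jig pose predicts that spot for the keyway.

Call:
apply_moves(
  motion=[
    {"jaw": 0.9, "travel": [0, -2, -5], "rotation": [0, 0, 0]},
    {"jaw": 0.5, "travel": [0, -2, -5], "rotation": [0, 0, 0]},
    {"jaw": 0.4, "travel": [0, -2, -5], "rotation": [0, 0, 0]},
    {"jaw": 0.4, "travel": [0, -2, -5], "rotation": [0, 0, 0]},
    {"jaw": 0.4, "travel": [0, -2, -50], "rotation": [0, 0, 0]},
  ],
)

```text
clock: 5.92
tcp_pos: [0.5211, -0.0961, 0.1133]
orientation: [-3.134, -0.003, 1.527]
ft_force: [1.0, 0.3, -0.3]
finger_gap: 0.0524
grasp_force: 0.0
```

Call:
apply_moves(
  motion=[
    {"jaw": 0.4, "travel": [0, 0, -60], "rotation": [0, 0, 0]},
    {"jaw": 0.4, "travel": [0, 0, -120], "rotation": [0, 0, 0]},
    {"jaw": 0.4, "travel": [0, 0, -120], "rotation": [0, 0, 0]},
  ],
)

```text
clock: 6.3
tcp_pos: [0.527, -0.0984, 0.2421]
orientation: [3.132, 0.004, 1.527]
ft_force: [-0.4, -1.5, -0.6]
finger_gap: 0.0529
grasp_force: 0.0
```

Run:
```python
from h import *
rem([.5567,-.2915,.20],198.5)
```

```text
t 6.3 tcp [ 0.527  -0.0984  0.2421] rpy [179.43   0.21  87.5 ] gap 0.0529 F [-0.4 -1.5 -0.6] grip 0.0
travel [-191.4   37.7   43.2] rot [   0.2    0.7 -111. ]
```

Call:
apply_moves(
  motion=[
    {"jaw": 0.4, "travel": [-191, 38, 20], "rotation": [0, 0, -111]},
    {"jaw": 0.4, "travel": [-191, 38, 20], "rotation": [0, 0, -111]},
    {"jaw": 0.4, "travel": [-191, 38, 20], "rotation": [0, 0, -111]},
    {"jaw": 0.4, "travel": [-191, 38, 20], "rotation": [0, 0, -111]},
    {"jaw": 0.4, "travel": [-191, 38, 20], "rotation": [0, 0, -111]},
  ],
)

```text
clock: 6.92
tcp_pos: [0.5526, -0.2909, 0.2137]
orientation: [-3.141, -0.004, 2.463]
ft_force: [-0.5, 0.2, -0.2]
finger_gap: 0.0529
grasp_force: 0.0
```

Run:
```python
from h import *
rem([.5567,-.2915,.20],198.5)
```

```text
t 6.92 tcp [ 0.5526 -0.2909  0.2137] rpy [-179.99   -0.21  141.1 ] gap 0.0529 F [-0.5  0.2 -0.2] grip 0.0
travel [-3.6  2.1 13.7] rot [  0.1  -0.2 -57.4]
```

Call:
apply_moves(
  motion=[
    {"jaw": 0.4, "travel": [0, 0, 10], "rotation": [0, 0, -57.4]},
    {"jaw": 0.4, "travel": [0, 0, 10], "rotation": [0, 0, -57.4]},
    {"jaw": 0.4, "travel": [0, 0, 10], "rotation": [0, 0, -57.4]},
    {"jaw": 0.4, "travel": [0, 0, 10], "rotation": [0, 0, -57.4]},
    {"jaw": 0.4, "travel": [0, 0, 10], "rotation": [0, 0, -57.4]},
  ],
)

```text
clock: 7.55
tcp_pos: [0.5529, -0.2892, 0.2044]
orientation: [3.139, -0.002, -2.881]
ft_force: [-0.2, -0.3, -0.5]
finger_gap: 0.053
grasp_force: 0.0
```

Call:
apply_moves(
  motion=[
    {"jaw": 0.4, "travel": [0, 0, 0], "rotation": [0, 0, -4]},
    {"jaw": 0.4, "travel": [0, 0, 0], "rotation": [0, 0, -4]},
  ],
)

```text
clock: 7.8
tcp_pos: [0.553, -0.2893, 0.2047]
orientation: [3.14, -0.001, -2.818]
ft_force: [0.8, -0.0, -0.8]
finger_gap: 0.0529
grasp_force: 0.0
```

Run:
```python
from h import *
rem([.5567,-.2915,.20],198.5)
c=get_calibration("wrist");im,d=get_image("wrist");np.savez("w3.npz",im=im,d=d,**c);cv2.imwrite("pics/w3.png",im[...,::-1])
P=cloud(c,d);print("proj",proj(c,[.5567,-.2915,.075]))
m=(d>0)&(P[...,2]>.05)&(P[...,2]<.085)&(np.hypot(P[...,0]-.556,P[...,1]+.291)<.03)
q=P[m];print(m.sum());
if m.sum()>20:
    r=cv2.minAreaRect(q[:,:2].astype(np.float32)*1000);print(r,q.mean(0),np.ptp(q,0),np.argwhere(m).mean(0)[::-1]); 
    cc=q[:,:2]-q[:,:2].mean(0);w,v=np.linalg.eigh(cc.T@cc);print("axis deg",np.degrees(np.arctan2(v[1,1],v[0,1])))
m=(d>0)&(P[...,2]>.03)&(P[...,2]<.042)&(np.hypot(P[...,0]-.5,P[...,1]+.31)<.12)
print("block",cv2.minAreaRect(P[m][:,:2].astype(np.float32)*1000),m.sum())
```

```text
t 7.8 tcp [ 0.553  -0.2893  0.2047] rpy [ 1.7988e+02 -8.0000e-02 -1.6145e+02] gap 0.0529 F [ 0.8 -0.  -0.8] grip 0.0
travel [-2.8 -3.3  4.7] rot [ 0.1 -0.1  0. ]
proj [276.99871421 205.0839061 ]
313
((555.04638671875, -290.6649169921875), (29.657873153686523, 8.677397727966309), 18.64754867553711) [ 0.55328536 -0.29119496  0.07002948] [0.0299643  0.01670334 0.01666571] [278.50798722 200.51118211]
axis deg -161.26734874480167
block ((498.7650451660156, -309.64031982421875), (189.92726135253906, 60.109779357910156), 18.752422332763672) 10640
```

View pics/w3.png

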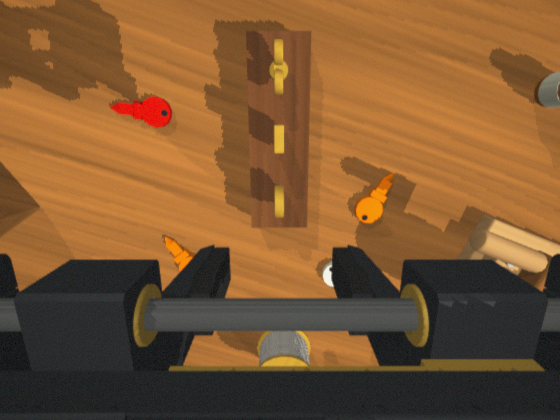

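The key with the round bow is at (279,200), the near end of the block. The rectangular one (279,138) and the butterfly (279,70) are clear of the fingers.

Run:
```python
from h import *
rem([.5553,-.2906,.042],198.7)
```

```text
t 7.85 tcp [ 0.5531 -0.2894  0.205 ] rpy [ 1.799e+02 -7.000e-02 -1.615e+02] gap 0.0527 F [ 0.6 -0.4 -0.2] grip 0.0
travel [ -1.9  -2.2 163. ] rot [ 0.1 -0.1 -0.2]
```

Call:
apply_moves(
  motion=[
    {"jaw": 0.4, "travel": [-1.9, -2.2, 50], "rotation": [0, 0, -0.2]},
    {"jaw": 0.4, "travel": [-1.9, -2.2, 100], "rotation": [0, 0, -0.2]},
    {"jaw": 0.4, "travel": [-1.9, -2.2, 130], "rotation": [0, 0, -0.2]},
    {"jaw": 0.4, "travel": [-1.9, -2.2, 150], "rotation": [0, 0, -0.2]},
    {"jaw": 0.4, "travel": [-1.9, -2.2, 163], "rotation": [0, 0, -0.2]},
  ],
)

```text
clock: 8.48
tcp_pos: [0.556, -0.2912, 0.0425]
orientation: [3.141, -0.0, -2.814]
ft_force: [0.0, 0.7, -0.3]
finger_gap: 0.0527
grasp_force: 0.0
```

Call:
apply_moves(
  motion=[
    {"jaw": 0.4, "travel": [0, 0, 0], "rotation": [0, 0, 0]},
    {"jaw": 1.0, "travel": [0, 0, 0], "rotation": [0, 0, 0]},
    {"jaw": 1.0, "travel": [0, 0, 0], "rotation": [0, 0, 0]},
    {"jaw": 1.0, "travel": [0, 0, 0], "rotation": [0, 0, 0]},
    {"jaw": 1.0, "travel": [0, 0, 0], "rotation": [0, 0, 0]},
  ],
)

```text
clock: 9.1
tcp_pos: [0.5562, -0.2913, 0.0438]
orientation: [-3.141, 0.0, -2.814]
ft_force: [-0.0, 0.0, -0.0]
finger_gap: 0.0148
grasp_force: 0.0
```

Call:
apply_moves(
  motion=[
    {"jaw": 1.0, "travel": [0, 0, 0], "rotation": [0, 0, 0]},
    {"jaw": 1.0, "travel": [0, 0, 0], "rotation": [0, 0, 0]},
    {"jaw": 1.0, "travel": [0, 0, 0], "rotation": [0, 0, 0]},
  ],
)

```text
clock: 9.48
tcp_pos: [0.5561, -0.2912, 0.0436]
orientation: [-3.142, 0.0, -2.814]
ft_force: [-0.4, 0.1, 3.1]
finger_gap: 0.0089
grasp_force: 30.0
```

Call:
apply_moves(
  motion=[
    {"jaw": 1.0, "travel": [0, 0, -20], "rotation": [0, 0, 0]},
    {"jaw": 1.0, "travel": [0, 0, -60], "rotation": [0, 0, 0]},
    {"jaw": 1.0, "travel": [0, 0, -110], "rotation": [0, 0, 0]},
    {"jaw": 1.0, "travel": [0, 0, -160], "rotation": [0, 0, 0]},
    {"jaw": 1.0, "travel": [0, 0, -180], "rotation": [0, 0, 0]},
  ],
)

```text
clock: 10.1
tcp_pos: [0.5574, -0.2922, 0.2283]
orientation: [-3.136, 0.004, -2.814]
ft_force: [0.1, 0.3, -0.1]
finger_gap: 0.0087
grasp_force: 30.0
```

Run:
```python
from h import *
rem([.6025,.1478,.20],177.2)
```

```text
t 10.1 tcp [ 0.5574 -0.2922  0.2283] rpy [-179.67    0.21 -161.2 ] gap 0.0087 F [ 0.1  0.3 -0.1] grip 30.0
travel [-184.3  402.2   26.7] rot [-0.3  0.3 21.6]
```

Call:
apply_moves(
  motion=[
    {"jaw": 1.0, "travel": [-184, 402, 5], "rotation": [0, 0, 21.6]},
    {"jaw": 1.0, "travel": [-184, 402, 5], "rotation": [0, 0, 21.6]},
    {"jaw": 1.0, "travel": [-184, 402, 5], "rotation": [0, 0, 21.6]},
    {"jaw": 1.0, "travel": [-184, 402, 5], "rotation": [0, 0, 21.6]},
    {"jaw": 1.0, "travel": [-184, 402, 5], "rotation": [0, 0, 21.6]},
  ],
)

```text
clock: 10.72
tcp_pos: [0.5868, 0.0193, 0.219]
orientation: [3.141, -0.001, 3.092]
ft_force: [1.1, 0.3, -1.0]
finger_gap: 0.009
grasp_force: 30.0
```

Run:
```python
from h import *
rem([.6025,.1478,.20],177.2)
```

```text
t 10.72 tcp [0.5868 0.0193 0.219 ] rpy [ 1.7999e+02 -8.0000e-02  1.7718e+02] gap 0.009 F [ 1.1  0.3 -1. ] grip 30.0
travel [ -9.4 129.1  19. ] rot [ 0.  -0.1 -0. ]
```

Call:
apply_moves(
  motion=[
    {"jaw": 1.0, "travel": [-9, 60, 10], "rotation": [0, 0, 0]},
    {"jaw": 1.0, "travel": [-9, 110, 16], "rotation": [0, 0, 0]},
    {"jaw": 1.0, "travel": [-9, 121, 16], "rotation": [0, 0, 0]},
    {"jaw": 1.0, "travel": [-9, 121, 16], "rotation": [0, 0, 0]},
    {"jaw": 1.0, "travel": [-9, 121, 16], "rotation": [0, 0, 0]},
  ],
)

```text
clock: 11.35
tcp_pos: [0.6024, 0.1362, 0.2038]
orientation: [-3.141, -0.0, 3.091]
ft_force: [0.5, -0.6, -0.9]
finger_gap: 0.0087
grasp_force: 30.0
```

Run:
```python
from h import *
rem([.6025,.1478,.20],177.2)
c=get_calibration("wrist");im,d=get_image("wrist");np.savez("w4.npz",im=im,d=d,**c)
p=proj(c,[.6025,.1478,.1225]);k=proj(c,bot.get_state()["tcp_pos"]-[0,0,.0076]);print(p,k)
x0,y0=int(p[0])-100,int(p[1])-75; x0=max(x0,0);y0=max(0,min(y0,270))
cv2.imwrite("pics/w4.png",cv2.resize(im[y0:y0+150,x0:x0+200],None,fx=4,fy=4,interpolation=cv2.INTER_CUBIC)[...,::-1]);print(x0,y0)
```

```text
t 11.35 tcp [0.6024 0.1362 0.2038] rpy [-1.7997e+02 -1.0000e-02  1.7711e+02] gap 0.0087 F [ 0.5 -0.6 -0.9] grip 30.0
travel [ 0.5 11.6  3.8] rot [-0.  -0.  -0.1]
[295.49838789 216.24969737] [280.11484157 256.5128568 ]
195 141
```

View pics/w4.png

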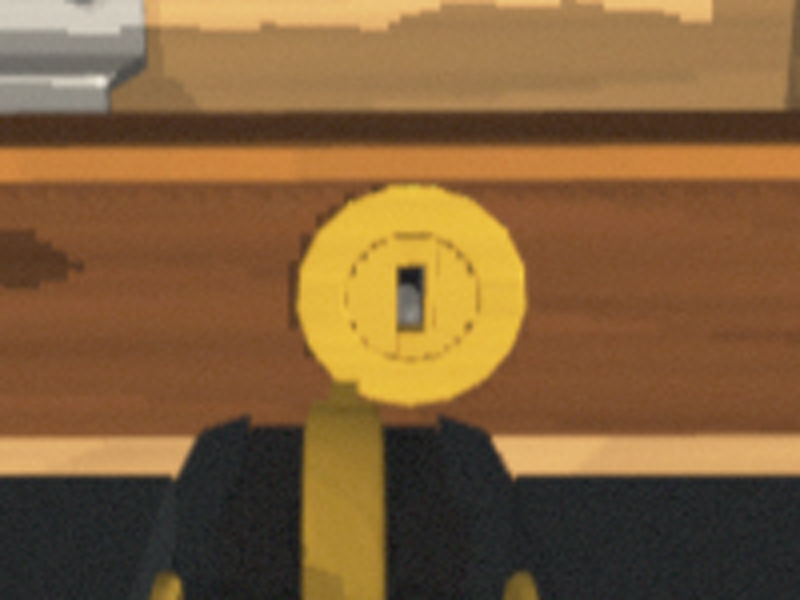

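Run:
```python
from h import *
W=np.load("w4.npz");s=bot.get_state();t=s["tcp_pos"]
kw=cast(W,297.9,215.2,.1225);print("keyway",kw, "slot",cast(W,297.75,215.5,.1225),"rose",cast(W,297.9,214.9,.122))
print("tip proj",proj(W,t-[0,0,.0336]),"obs tip ~281.2,236.7", "at tip plane",cast(W,281.2,236.7,t[2]-.0336)-t)
# brass pixels of held key, per row extents
hsv=cv2.cvtColor(W["im"],cv2.COLOR_RGB2HSV);d=W["d"]
m=(hsv[...,0]>18)&(hsv[...,0]<32)&(hsv[...,1]>120)&(hsv[...,2]>60)
for v in range(234,292,4):
    u=np.flatnonzero(m[v,262:300])+262; print(v,(u.min(),u.max(),d[v,(u.min()+u.max())//2].round(4)) if len(u) else None)
print("bowtop proj",proj(W,t+[0,0,.0314]),"shoulder",proj(W,t-[0,0,.0076]), "cam centre",-W["R"].T@W["t"]-t)
```

```text
keyway [0.60174758 0.14967531 0.1225    ] slot [0.60198247 0.14955199 0.1225    ] rose [0.60165477 0.14970558 0.122     ]
tip proj [280.18111764 239.25202514] obs tip ~281.2,236.7 at tip plane [-0.00164948  0.00071166 -0.0336    ]
234 (np.int64(278), np.int64(299), np.float32(0.2414))
238 (np.int64(278), np.int64(299), np.float32(0.2423))
242 (np.int64(273), np.int64(297), np.float32(0.1602))
246 (np.int64(272), np.int64(289), np.float32(0.1387))
250 (np.int64(271), np.int64(290), np.float32(0.1354))
254 (np.int64(270), np.int64(290), np.float32(0.1342))
258 (np.int64(270), np.int64(290), np.float32(0.1341))
262 (np.int64(270), np.int64(291), np.float32(0.1319))
266 (np.int64(270), np.int64(290), np.float32(0.1312))
270 (np.int64(270), np.int64(291), np.float32(0.1299))
274 (np.int64(270), np.int64(291), np.float32(0.129))
278 (np.int64(270), np.int64(291), np.float32(0.1288))
282 (np.int64(270), np.int64(291), np.float32(0.1288))
286 (np.int64(270), np.int64(291), np.float32(0.1281))
290 (np.int64(270), np.int64(291), np.float32(0.1274))
bowtop proj [279.9665632  295.13023193] shoulder [280.11484157 256.5128568 ] cam centre [-0.06781147  0.00356062  0.14472897]
```

The held key is centred at column 280, matching its projection. The slot is at (298,215) with its length along the image vertical. I'll check the key's offset in the grip from the disc rim.

Run:
```python
from h import *
from scipy.optimize import least_squares
W=np.load("w4.npz");s=bot.get_state();t=s["tcp_pos"];A=Rot.from_euler("xyz",s["orientation"]).as_matrix()
P=(cloud(W,W["d"])-t)@A   # tool frame
q=P[244:300,273:288].reshape(-1,3);q=q[(abs(q[:,1])<.004)&(q[:,2]<.03)&(q[:,2]>-.05)]
h=-q[:,2]
for lo in np.arange(-.01,.036,.004):
    k=(h>lo)&(h<lo+.004)
    if k.sum()>3: print(round(lo,3),k.sum(),np.percentile(q[k,0],[10,50,90]).round(4))
k=(h>.0)&(h<.03)
f=least_squares(lambda p:np.hypot(q[k,0]-p[0],h[k]-p[1])-.016,[0,.0154],loss="soft_l1",f_scale=.001)
print("bow centre tool x, height above TCP",f.x, f.cost,k.sum())
rem([.6018,.1496,.175],177.2)
```

```text
0.01 17 [0.0151 0.0154 0.0157]
0.014 75 [0.0145 0.0152 0.0157]
0.018 103 [0.0131 0.0141 0.0149]
0.022 158 [0.0101 0.0116 0.0131]
0.026 408 [-0.0006  0.0052  0.0093]
0.03 47 [-0.0013  0.0012  0.0045]
bow centre tool x, height above TCP [-0.00044314  0.01372541] 9.420217177922526e-05 761
t 11.4 tcp [0.6026 0.1361 0.204 ] rpy [-179.98    0.    177.08] gap 0.0087 F [ 0.1 -0.5 -0.9] grip 30.0
travel [ 1.5 13.5 29. ] rot [-0.   0.  -0.1]
```

Call:
apply_moves(
  motion=[
    {"jaw": 1.0, "travel": [1, 13.5, 10], "rotation": [0, 0, 0]},
    {"jaw": 1.0, "travel": [1, 13.5, 30], "rotation": [0, 0, 0]},
    {"jaw": 1.0, "travel": [1, 13.5, 40], "rotation": [0, 0, 0]},
    {"jaw": 1.0, "travel": [1, 13.5, 40], "rotation": [0, 0, 0]},
    {"jaw": 1.0, "travel": [1, 13.5, 40], "rotation": [0, 0, 0]},
  ],
)

```text
clock: 12.02
tcp_pos: [0.6023, 0.1511, 0.1641]
orientation: [3.142, 0.0, 3.092]
ft_force: [0.5, 0.2, -1.1]
finger_gap: 0.0084
grasp_force: 30.0
```

Run:
```python
from h import *
rem([.6018,.1496,.1301],177.2)
c=get_calibration("wrist");im,d=get_image("wrist");np.savez("w5.npz",im=im,d=d,**c)
cv2.imwrite("pics/w5.png",cv2.resize(im[150:300,180:380],None,fx=4,fy=4,interpolation=cv2.INTER_CUBIC)[...,::-1])
print(proj(c,[.6018,.1496,.1225]))
```

```text
t 12.03 tcp [0.6023 0.1511 0.1641] rpy [1.8000e+02 2.0000e-02 1.7718e+02] gap 0.0084 F [ 0.5  0.2 -1.1] grip 30.0
travel [ 0.4 -1.6 34. ] rot [ 0.  0. -0.]
[277.96911939 234.01046643]
```

View pics/w5.png

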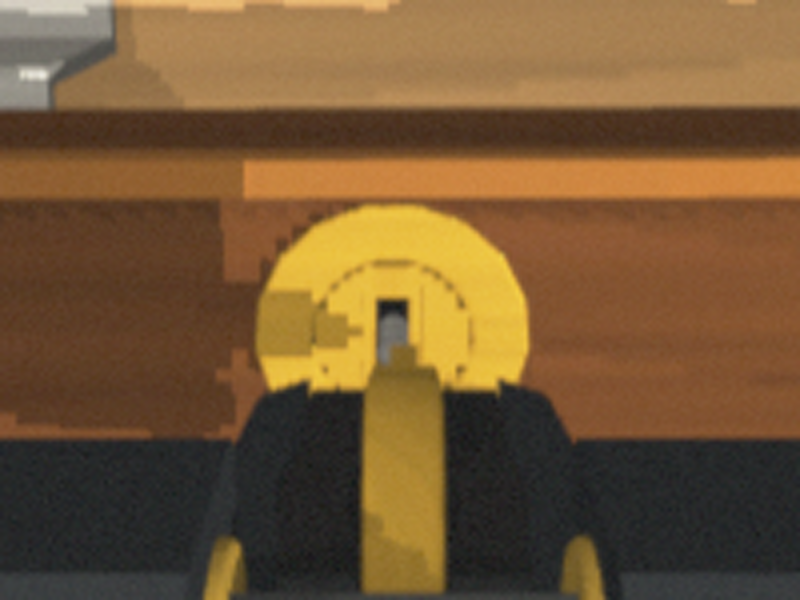

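The slot centre is at column 393 and the key tip at column 404 in the crop, so I'll shift about 1.7 mm along tool -y and then ease in.

Call:
apply_moves(
  motion=[
    {"jaw": 1.0, "travel": [0.4, -1.7, 0], "rotation": [0, 0, 0]},
    {"jaw": 1.0, "travel": [0.4, -1.7, 4], "rotation": [0, 0, 0]},
    {"jaw": 1.0, "travel": [0.4, -1.7, 8], "rotation": [0, 0, 0]},
    {"jaw": 1.0, "travel": [0.4, -1.7, 11], "rotation": [0, 0, 0]},
    {"jaw": 1.0, "travel": [0.4, -1.7, 14], "rotation": [0, 0, 0]},
  ],
)

```text
clock: 12.7
tcp_pos: [0.6015, 0.1496, 0.1496]
orientation: [-3.142, -0.0, 3.093]
ft_force: [0.4, -0.1, -0.6]
finger_gap: 0.0086
grasp_force: 30.0
```

Call:
apply_moves(
  motion=[
    {"jaw": 1.0, "travel": [0, 0, 0.5], "rotation": [0, 0, 3]},
    {"jaw": 1.0, "travel": [0, 0, 1], "rotation": [0, 0, -3]},
    {"jaw": 1.0, "travel": [0, 0, 1.5], "rotation": [0, 0, 3]},
    {"jaw": 1.0, "travel": [0, 0, 2], "rotation": [0, 0, -3]},
    {"jaw": 1.0, "travel": [0, 0, 2], "rotation": [0, 0, 0]},
  ],
)

```text
clock: 13.32
tcp_pos: [0.6015, 0.1496, 0.1477]
orientation: [-3.142, -0.0, 3.093]
ft_force: [0.2, -0.3, -1.0]
finger_gap: 0.0085
grasp_force: 30.0
```

Call:
apply_moves(
  motion=[
    {"jaw": 1.0, "travel": [0, 0, 1], "rotation": [0, 0, 4]},
    {"jaw": 1.0, "travel": [0, 0, 2], "rotation": [0, 0, -4]},
    {"jaw": 1.0, "travel": [0, 0, 3], "rotation": [0, 0, 4]},
    {"jaw": 1.0, "travel": [0, 0, 4], "rotation": [0, 0, -4]},
    {"jaw": 1.0, "travel": [0, 0, 5], "rotation": [0, 0, 0]},
  ],
)

```text
clock: 13.95
tcp_pos: [0.6014, 0.1497, 0.143]
orientation: [3.142, -0.001, 3.093]
ft_force: [-2.8, 0.1, 3.3]
finger_gap: 0.0087
grasp_force: 30.0
```

Call:
apply_moves(
  motion=[
    {"jaw": 1.0, "travel": [0, 0, 1], "rotation": [0, 0, 4]},
    {"jaw": 1.0, "travel": [0, 0, 2], "rotation": [0, 0, -4]},
    {"jaw": 1.0, "travel": [0, 0, 3], "rotation": [0, 0, 4]},
    {"jaw": 1.0, "travel": [0, 0, 4], "rotation": [0, 0, -4]},
    {"jaw": 1.0, "travel": [0, 0, 5], "rotation": [0, 0, 0]},
  ],
)

```text
clock: 14.58
tcp_pos: [0.6011, 0.1496, 0.1392]
orientation: [-3.141, -0.001, 3.093]
ft_force: [-5.8, 0.8, 5.1]
finger_gap: 0.0088
grasp_force: 30.0
```

Call:
apply_moves(
  motion=[
    {"jaw": 1.0, "travel": [0, 0, 1], "rotation": [0, 0, 4]},
    {"jaw": 1.0, "travel": [0, 0, 2], "rotation": [0, 0, -4]},
    {"jaw": 1.0, "travel": [0, 0, 3], "rotation": [0, 0, 4]},
    {"jaw": 1.0, "travel": [0, 0, 4], "rotation": [0, 0, -4]},
    {"jaw": 1.0, "travel": [0, 0, 5], "rotation": [0, 0, 0]},
  ],
)

```text
clock: 15.2
tcp_pos: [0.601, 0.1501, 0.1344]
orientation: [3.141, -0.001, 3.093]
ft_force: [-7.9, 1.0, 9.9]
finger_gap: 0.0087
grasp_force: 30.0
```

Call:
apply_moves(
  motion=[
    {"jaw": 1.0, "travel": [0, 0, 1], "rotation": [0, 0, 4]},
    {"jaw": 1.0, "travel": [0, 0, 2], "rotation": [0, 0, -4]},
    {"jaw": 1.0, "travel": [0, 0, 3], "rotation": [0, 0, 4]},
    {"jaw": 1.0, "travel": [0, 0, 4], "rotation": [0, 0, -4]},
    {"jaw": 1.0, "travel": [0, 0, 4], "rotation": [0, 0, 0]},
  ],
)

```text
clock: 15.82
tcp_pos: [0.6008, 0.1497, 0.1301]
orientation: [-3.141, -0.002, 3.093]
ft_force: [-6.6, 0.0, 8.7]
finger_gap: 0.0085
grasp_force: 30.0
```

Call:
apply_moves(
  motion=[
    {"jaw": 1.0, "travel": [0, 0, 1], "rotation": [0, 0, 3]},
    {"jaw": 1.0, "travel": [0, 0, 1.5], "rotation": [0, 0, -3]},
    {"jaw": 1.0, "travel": [0, 0, 2], "rotation": [0, 0, 0]},
  ],
)

```text
clock: 16.2
tcp_pos: [0.6014, 0.1499, 0.1297]
orientation: [3.142, -0.0, 3.093]
ft_force: [-10.2, -0.7, 19.5]
finger_gap: 0.0085
grasp_force: 30.0
```

Call:
apply_moves(
  motion=[
    {"jaw": 1.0, "travel": [0, 0, 0.7], "rotation": [0, 0, 2]},
    {"jaw": 1.0, "travel": [0, 0, 0.7], "rotation": [0, 0, -2]},
    {"jaw": 1.0, "travel": [0, 0, 0.7], "rotation": [0, 0, 0]},
    {"jaw": 1.0, "travel": [0, 0, 0.7], "rotation": [0, 0, 0]},
  ],
)

```text
clock: 16.7
tcp_pos: [0.6015, 0.1499, 0.1296]
orientation: [3.142, 0.0, 3.093]
ft_force: [-11.1, -0.4, 20.7]
finger_gap: 0.0087
grasp_force: 30.0
```

Run:
```python
from h import *
rem([.6018,.1498,.1295],177.2); print(bot.get_state()["ft_torque"], bot.get_state()["qpos"])
c=get_calibration("wrist");im,d=get_image("wrist")
cv2.imwrite("pics/w6.png",cv2.resize(im[150:300,180:380],None,fx=4,fy=4,interpolation=cv2.INTER_CUBIC)[...,::-1])
```

```text
t 16.7 tcp [0.6015 0.1499 0.1296] rpy [1.8000e+02 2.0000e-02 1.7721e+02] gap 0.0087 F [-11.1  -0.4  20.7] grip 30.0
travel [-0.3 -0.1  0.1] rot [0. 0. 0.]
[-0.07742374  2.0149151   0.02133973] [ 5.30880813e-02  3.90896800e-01  1.57624961e+00  1.83822605e-05
  1.17416763e+00 -1.46896617e+00]
```

View pics/w6.png

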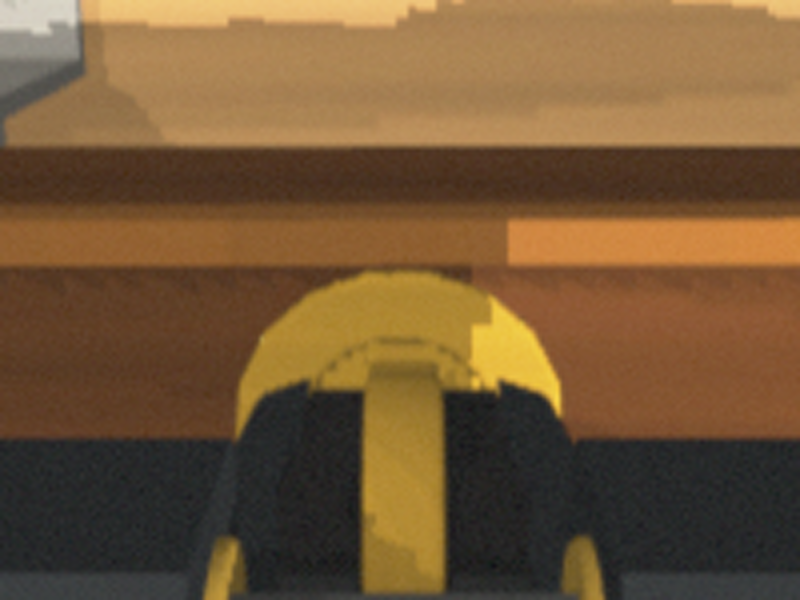

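The key is home: force has reached 21 N, z is steady at 0.1296, and the shoulder is on the plug face at (403,360) in the crop. Now the clockwise turn (+ about tool z).

Call:
apply_moves(
  motion=[
    {"jaw": 1.0, "travel": [0, 0, 0], "rotation": [0, 0, 8]},
    {"jaw": 1.0, "travel": [0, 0, 0], "rotation": [0, 0, 16]},
    {"jaw": 1.0, "travel": [0, 0, 0], "rotation": [0, 0, 24]},
    {"jaw": 1.0, "travel": [0, 0, 0], "rotation": [0, 0, 32]},
    {"jaw": 1.0, "travel": [0, 0, 0], "rotation": [0, 0, 40]},
  ],
)

```text
clock: 17.38
tcp_pos: [0.6019, 0.1497, 0.1296]
orientation: [3.141, 0.001, 2.391]
ft_force: [-10.6, -1.4, 18.8]
finger_gap: 0.0087
grasp_force: 30.0
```

Call:
apply_moves(
  motion=[
    {"jaw": 1.0, "travel": [0, 0, 0], "rotation": [0, 0, 8]},
    {"jaw": 1.0, "travel": [0, 0, 0], "rotation": [0, 0, 16]},
    {"jaw": 1.0, "travel": [0, 0, 0], "rotation": [0, 0, 24]},
    {"jaw": 1.0, "travel": [0, 0, 0], "rotation": [0, 0, 32]},
    {"jaw": 1.0, "travel": [0, 0, 0], "rotation": [0, 0, 40]},
  ],
)

```text
clock: 18.0
tcp_pos: [0.6021, 0.1495, 0.1296]
orientation: [3.14, 0.001, 1.692]
ft_force: [-9.2, -2.7, 19.6]
finger_gap: 0.0089
grasp_force: 30.0
```

Run:
```python
from h import *
rem([.6018,.1498,.1295],87.2); print(bot.get_state()["ft_torque"])
```

```text
t 18.0 tcp [0.6021 0.1495 0.1296] rpy [1.7993e+02 5.0000e-02 9.6970e+01] gap 0.0089 F [-9.2 -2.7 19.6] grip 30.0
travel [ 0.4 -0.2  0.1] rot [0.1 0.  9.8]
[-0.49066606  1.74663504  0.14375804]
```

Call:
apply_moves(
  motion=[
    {"jaw": 1.0, "travel": [0, 0, 0], "rotation": [0, 0, 6]},
    {"jaw": 1.0, "travel": [0, 0, 0], "rotation": [0, 0, 11]},
    {"jaw": 1.0, "travel": [0, 0, 0], "rotation": [0, 0, 15]},
    {"jaw": 1.0, "travel": [0, 0, 0], "rotation": [0, 0, 17]},
    {"jaw": 1.0, "travel": [0, 0, 0], "rotation": [0, 0, 17]},
  ],
)

```text
clock: 18.62
tcp_pos: [0.6017, 0.1494, 0.1295]
orientation: [3.141, 0.001, 1.4]
ft_force: [-10.4, -3.3, 19.6]
finger_gap: 0.0086
grasp_force: 30.0
```

Run:
```python
from h import *
rem([.6018,.1498,.1295],87.2); print(bot.get_state()["ft_torque"])
```

```text
t 18.62 tcp [0.6017 0.1494 0.1295] rpy [1.7996e+02 4.0000e-02 8.0210e+01] gap 0.0086 F [-10.4  -3.3  19.6] grip 30.0
travel [ 0.4 -0.   0. ] rot [ 0.  0. -7.]
[-0.44177934  1.99060845  0.12361409]
```

Call:
apply_moves(
  motion=[
    {"jaw": 1.0, "travel": [0, 0, 0], "rotation": [0, 0, 3]},
    {"jaw": 1.0, "travel": [0, 0, 0], "rotation": [0, 0, 5]},
    {"jaw": 1.0, "travel": [0, 0, 0], "rotation": [0, 0, 5]},
    {"jaw": 1.0, "travel": [0, 0, 0], "rotation": [0, 0, 5]},
  ],
)

```text
clock: 19.12
tcp_pos: [0.6014, 0.1495, 0.1295]
orientation: [-3.142, 0.001, 1.313]
ft_force: [-11.2, -3.1, 21.7]
finger_gap: 0.0085
grasp_force: 30.0
```

Run:
```python
from h import *
rem([.6018,.1498,.1295],87.2); print(bot.get_state()["ft_torque"])
c=get_calibration("wrist");im,d=get_image("wrist")
cv2.imwrite("pics/w7.png",cv2.resize(im[150:300,180:380],None,fx=4,fy=4,interpolation=cv2.INTER_CUBIC)[...,::-1])
```

```text
t 19.12 tcp [0.6014 0.1495 0.1295] rpy [-1.800e+02  5.000e-02  7.524e+01] gap 0.0085 F [-11.2  -3.1  21.7] grip 30.0
travel [ 0.4  0.3 -0. ] rot [ -0.   0. -12.]
[-0.44004806  2.19829889  0.13330816]
```

View pics/w7.png

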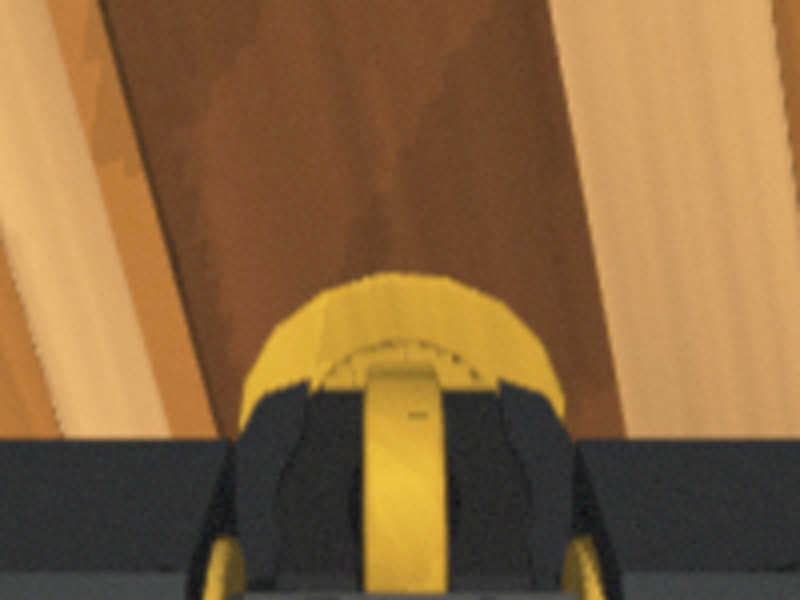

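The key is square in the fingers with its shoulder on the plug at (403,365). It has turned 102°, which is the quarter turn plus the play. I'll hold, then hand in.

Call:
apply_moves(
  motion=[
    {"jaw": 1.0, "travel": [0, 0, 0], "rotation": [0, 0, 0]},
    {"jaw": 1.0, "travel": [0, 0, 0], "rotation": [0, 0, 0]},
    {"jaw": 1.0, "travel": [0, 0, 0], "rotation": [0, 0, 0]},
    {"jaw": 1.0, "travel": [0, 0, 0], "rotation": [0, 0, 0]},
    {"jaw": 1.0, "travel": [0, 0, 0], "rotation": [0, 0, 0]},
  ],
)

```text
clock: 19.8
tcp_pos: [0.6014, 0.1495, 0.1295]
orientation: [-3.142, 0.001, 1.313]
ft_force: [-11.5, -2.5, 21.1]
finger_gap: 0.0089
grasp_force: 30.0
```

Run:
```python
from h import *
rem([.6018,.1498,.1295],87.2); print(bot.finish_job())
```

```text
t 19.8 tcp [0.6014 0.1495 0.1295] rpy [-1.800e+02  5.000e-02  7.524e+01] gap 0.0089 F [-11.5  -2.5  21.1] grip 30.0
travel [ 0.4  0.3 -0. ] rot [ -0.    0.1 -12. ]
the job is handed in; nothing more can be done
None
```

I handed the job in at 19.8 s with the stile cranked onto the bracket and the round-bowed key home, turned a quarter clockwise and still gripped; the forces, poses and pictures agree, but no verdict came back and the plug and bolt could not be read directly.

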